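# Reset the depth stop of a bench loaf press

### The job

Reset the depth of the bench loaf press: swing the brass jam-nut lever anticlockwise over to its loose stop, turn the black adjuster knob until its red pointer aims at the middle of the red marker on the white dial (not the grey one), then swing the lever fully back to its tight stop. Do not force the knob round while the jam nut is tight, and leave the canister, jar, caster and tins around the press where they stand.

Things in the scene. Friction and masses are not known exactly. Their poses are not given: they have to be found in the camera images.
- press: Green bench press, fixed to the table, about 200 mm tall: base plate 240 x 170 mm, column at its +x side, a head 121 mm up that carries a round white dial plate (radius 75 mm, top face 125 mm above the table). A vertical screw passes through the dial's centre, with the jam nut on the dial and the adjuster knob above it. Origin on the table exactly under the screw axis; z up; x of the press points from the screw to the column (the lever is on the -x side).
- jam_nut (a joint): Jam nut with lever, turning about the vertical screw axis. 0 = tight, against the tight stop; grows anticlockwise seen from above to 1.0 rad = loose stop; it starts tight. The lever needs about 5 N at its grip pin and stays where it is left. At 0 the lever points 2.64 rad (151 degrees) anticlockwise from the press's x axis, at 1.0 it points 3.64 rad from it. The screw is meant to be turned only with the nut loose: turning it below 0.5 rad strips the thread.
- lever_pin (a point): Centre of the black upright round grip pin at the end of the brass lever: 16 mm in diameter, 46 mm tall (136 to 182 mm above the table), 100 mm from the screw axis. Nothing lies under the pin but the base plate. It moves with the lever.
- adjuster (a joint): Angle of the adjuster screw with its knob and pointer, rad, anticlockwise seen from above positive; at 0 the pointer aims along the press's x axis; range -2.3 to 2.3. Light to turn (about 0.06 N m), and stays where it is left. The knob turns in place (no rise) and moves the press plate below by 5 mm per rad.
- knob_grip (a point): Centre of the black adjuster knob, on the screw axis: an upright-sided bar 60 mm long, 18 mm thick, 34 mm tall (169 to 203 mm above the table). Its axes turn with the knob: the bar's length and the pointer lie along its x, z is up.
- pointer (a point): Tip of the red pointer under the knob, 46 mm from the screw axis, 139 mm above the table. Its x axis points outward from the screw along the pointer. The pointer arm lies 151 to 157 mm above the table.
- red_mark_top (a point): Top centre of the red round marker, 15 mm in diameter and 6 mm high, fixed on the white dial 55 to 70 mm from the screw axis: the setting wanted. It may be on either side of the dial.
- grey_mark_top (a point): Top centre of the grey round marker of the same size, on the other side of the dial: an old setting, of no concern.
- canister_mid (a point): Bystander: middle of a blue canister, radius 29 mm, 185 mm tall, loose, upright beside the lever.
- jar_mid (a point): Bystander: middle of an amber jar with white lid, radius 32 mm, 160 mm tall, loose, upright beside the lever.
- caster_mid (a point): Bystander: middle of a spare caster lying wheel up, plate 70 x 60 mm, 100 mm tall, loose; this point is 50 mm above the table.
- tins_mid (a point): Bystander: middle of two nested dark loaf tins, 105 x 163 x 101 mm tall, loose; this point is 50 mm above the table.
There are look-alikes about, which are no part of the job. Of the things that look like the part that bears caster_mid, take the one that is farthest from the robot's base at the start. There is more than one size of the part that bears tins_mid; the job needs the smaller.

How it is judged (in metres and radians):
On the way, in this order (a step that is already met when the one before it is completed fails the run):
1. the jam nut is loosened: its lever is swung anticlockwise past 0.8 rad (value of joint jam_nut above 0.8 rad), for 0.1 s.
2. with the nut loose (past 0.5 rad), the pointer aims at the red marker's middle to 7 mm (value of joint jam_nut above 0.5 rad and y of red_mark_top in the frame of pointer between -0.007 and 0.007 m and x of red_mark_top in the frame of pointer above -0.01 m), for 0.3 s.
3. the jam nut is tight again (within 0.12 rad of its tight stop) (value of joint jam_nut below 0.12 rad), for 0.2 s.
At the end, for the whole second after the job is handed in: The jam nut's lever is within 0.12 rad of its tight stop, the pointer's line passes within 7 mm of the red marker's centre (on the marker's side of the screw) and the adjuster is still, and canister, jar, caster and tins stand upright within 30 mm of where they were (value of joint jam_nut below 0.12 rad and y of red_mark_top in the frame of pointer between -0.007 and 0.007 m and x of red_mark_top in the frame of pointer above -0.01 m and velocity of joint adjuster between -0.05 and 0.05 rad/s and distance of each of canister_mid, jar_mid, caster_mid, tins_mid from where it was at the start of the episode below 0.03 m and angle between each of canister_mid, jar_mid, caster_mid, tins_mid's own z axis and vertical below 0.2 rad); the robot touches nothing.
It fails at once if canister is knocked: moved more than 30 mm or tipped (distance of canister_mid from where it was at the start of the episode above 0.03 m or angle between canister_mid's own z axis and vertical above 0.3 rad).
It fails at once if jar is knocked: moved more than 30 mm or tipped (distance of jar_mid from where it was at the start of the episode above 0.03 m or angle between jar_mid's own z axis and vertical above 0.3 rad).
It fails at once if caster is knocked: moved more than 30 mm or tipped (distance of caster_mid from where it was at the start of the episode above 0.03 m or angle between caster_mid's own z axis and vertical above 0.3 rad).
It fails at once if tins is knocked: moved more than 30 mm or tipped (distance of tins_mid from where it was at the start of the episode above 0.03 m or angle between tins_mid's own z axis and vertical above 0.3 rad).
It fails at once if the adjuster is forced round while the jam nut is tight (value of joint jam_nut below 0.5 rad and (velocity of joint adjuster above 0.2 rad/s or velocity of joint adjuster below -0.2 rad/s)).
It also fails if it takes over 67 s, if anything falls off the work surface, if the arm or the gripper's body presses on something with over 40 N, if the wrist force passes 120 N, or if a joint passes its speed limit or range.

### The arm

A 6-joint arm with a two-finger parallel gripper is mounted at the origin on the work surface. World frame = base frame: x ahead of the robot, y to its left, z up, the work surface at z = 0. Lengths are in mm, angles in degrees, forces in N, time in s.
With the tool pointing down it reaches from about 350 to 850 mm from the base axis. Payload 8.1 kg.
Tool frame: the origin (TCP) lies midway between the tips of the shut fingers; the grasp point (between the pads) lies 19 mm behind it (r.tcp_to_grasp is the distance from the TCP to the grasp point, in mm); z points along the fingers, y is the direction in which the jaws open and shut (so a half turn about z gives the same grasp; the last joint's range is limited). The gripper opens to 85 mm and grips with 20 to 120 N. Pads are 22 mm wide; open, the fingers measure 114 mm over their backs; the gripper's body (76 mm by 85 mm) begins 54 mm behind the grasp point. The pads swing forward as they close: fully open they stand 13 mm farther back than shut.
Start: joints at [-81.727, 7.471, 85.268, -0, 87.261, -4.893], TCP at [136.69, -584.227, 231.292] pointing down, gripper open.
Joint ranges: [-169.43, 169.43], [-51.17, 129.36], [1.28, 143.12], [-76.62, 256.62], [0, 156.53], [-152.29, 152.29]. Speed limits (degrees/s): [136.94, 136.94, 159.86, 180, 180, 180].

### API

Orientations are given as [roll, pitch, yaw] about the fixed x, y, z axes, in that order (R = Rz(yaw) Ry(pitch) Rx(roll)).
In Python, from bench import r gives the robot as it stands.
- The arm moves only by the tool jog_arm, never from a script. Its argument "targets" is a list of rows, each a list of 7 numbers: the shift along the tool's x, y, z in m, then the turn, a rotation vector about the tool's x, y, z in rad, then the closure, from 0 (fully open) to 1 (shut). In form: [[dx, dy, dz, wx, wy, wz, claw], ...]. A call has 1 to 5 rows; each row is the pose to reach, as a shift and turn from the pose commanded when the call began, along the tool's axes at that moment; what a row does not reach only later rows make up. A row lasts 1/12 s, in which the tool goes at most 41.7 mm and 7.16 degrees, less where a joint would pass 70% of its speed; a pose out of reach is approached as far as the arm can. A call with a gripper value outside its range is refused whole. The fingers move at their own pace and stop on an object; "newtons" is the grip in N (left out, the last holds). Time passes only in rows, so rows that repeat a pose let the fingers close. It gives the time, the measured TCP pose, the force and the opening at its end, in the units of the state.
- r.sense(): the state, without advancing time (a new reading comes with each control period).
- r.snapshot(name): name is "scene" or "top" or "wrist"; returns a dict with "pixels" (420x560x3 uint8, red, green, blue), "fx", "fy", "cx", "cy" (pixels), "dist" ([k1, k2, p1, p2, k3] as OpenCV has them; the pictures are not rectified), "origin" and "attitude" of the camera in the world. Camera axes: x right, y down, z forward; pixel columns grow to the right and rows downward; lengths in mm; the calibration is good to about 2 mm. A picture is of the moment at which its call begins. There is no depth.
- r.hand_in(): hands the job in, once; it reports no verdict.
The state is a dict: "time": time; "joint_pos": joint angles; "qd": joint speeds; "joint_efforts": joint torques, N m; "tool_pos": TCP position; "tcp_rot": TCP orientation; "ft_force": force on the tool from outside, world axes, zero at the start; "wrist_torque": the same for the moment, N m; "finger_gap": finger opening in mm.
Only numpy, scipy, OpenCV 4.12 (cv2) and the standard library are available. Lean on these libraries where they do the work, as an engineer would, in place of code of your own. Each camera call takes 0.05 s, during which the arm holds its last target.

## Working session

There is one attempt and no reset: what is moved stays moved. The work goes in short steps, Python scripts to look and compute and a tool call to move; the robot and the scene stay as the last step left them, time stands still between calls to the robot, and variables do not carry over. Pictures are saved under pics/ and viewed, and the job is handed in when it is done.

Besides the shell and the picture viewer there is one more tool, called after "Request:" in YAML: its name, and indented under it one key for each argument. jog_arm: Moves the arm, as the interface text tells. Its arguments: {"type":"object","properties":{"targets":{"type":"array","items":{"type":"array","items":{"type":"number"}}},"newtons":{"type":"number"}},"required":["targets"]}

```bash
ls; mkdir -p pics
cat > h.py <<'E'
import numpy as np,cv2,pickle
from bench import r
def snap(n,f):
    s=r.snapshot(n); pickle.dump(s,open(f'pics/{f}.pkl','wb')); cv2.imwrite(f'pics/{f}.png',cv2.cvtColor(np.asarray(s['pixels']),cv2.COLOR_RGB2BGR)); return s
def load(f): return pickle.load(open(f'pics/{f}.pkl','rb'))
def Rm(s):
    a=np.asarray(s['attitude'],float)
    if a.shape==(3,3): return a
    from scipy.spatial.transform import Rotation as R
    return R.from_euler('xyz',a,degrees=True).as_matrix()
def K(s): return np.array([[s['fx'],0,s['cx']],[0,s['fy'],s['cy']],[0,0,1.]])
def ray(s,uv):
    p=cv2.undistortPoints(np.array(uv,float).reshape(-1,1,2),K(s),np.array(s['dist'],float)).reshape(-1,2)
    d=np.c_[p,np.ones(len(p))]@Rm(s).T
    return np.asarray(s['origin'],float),d
def plane(s,uv,z):
    o,d=ray(s,uv); return o+d*((z-o[2])/d[:,2])[:,None]
def proj(s,P):
    R=Rm(s); o=np.asarray(s['origin'],float)
    rv=cv2.Rodrigues(R.T)[0]; t=-R.T@o
    return cv2.projectPoints(np.array(P,float).reshape(-1,1,3),rv,t,K(s),np.array(s['dist'],float))[0].reshape(-1,2)
E
python3 - <<'E'
from h import *
for n in('scene','top','wrist'):
    s=snap(n,n+'0'); print(n,s['origin'],s['attitude'],s['fx'],s['dist'])
print(r.sense())
E
```

```text
pics
scene [1196.64175674  561.28428505 1084.79519392] [-139.78928524   -0.27303158  131.47591352] 457.6376216342877 [-0.12371822  0.          0.          0.          0.        ]
top [ 497.83063313   28.37998172 1202.52502332] [-1.75133625e+02 -5.19984410e-02 -8.90170207e+01] 510.7055058258113 [-0.15061988  0.          0.          0.          0.        ]
wrist [ 200.02465318 -570.04144412  372.06143017] [ 1.65054301e+02  1.06578389e-01 -7.67957001e+01] 367.66296182106237 [-0.09766757  0.          0.          0.          0.        ]
{'time': 0.15, 'joint_pos': array([-8.17261787e+01,  7.50503093e+00,  8.53168784e+01, -9.22723228e-04,
        8.72607485e+01, -4.89256062e+00]), 'qd': array([-0.04524183, -0.15618962, -0.13844638,  0.13441973,  0.02406122,
        0.1287979 ]), 'joint_efforts': array([ 1.06915475e-03, -5.70064080e+01, -5.01159632e+01, -2.18564483e-04,
        9.57594020e-03,  7.58624651e-05]), 'tool_pos': array([ 136.62660145, -583.79455456,  230.46832074]), 'tcp_rot': array([-1.79917565e+02, -6.13144037e-03,  1.31664223e+01]), 'ft_force': array([ 0.39401603,  0.61515038, -0.65959351]), 'wrist_torque': array([ 0.0695917 , -0.00056835,  0.03969618]), 'finger_gap': 85.58543078322671}
```

View pics/scene0.png

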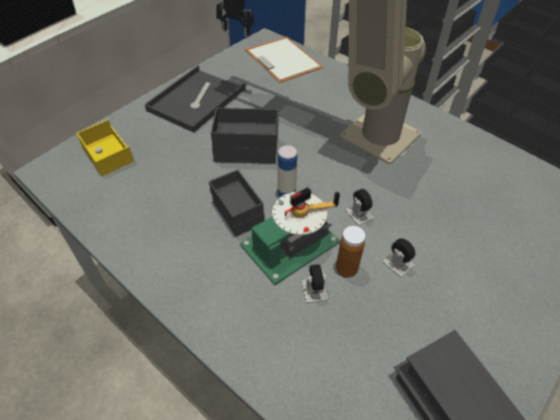

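View pics/top0.png

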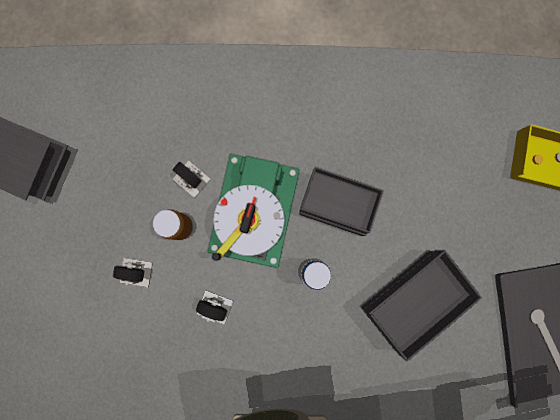

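Run:
```python
from h import *
im=cv2.imread('pics/top0.png'); c=im[140:320,100:400]
cv2.imwrite('pics/c1.png',cv2.resize(c,(800,480),interpolation=cv2.INTER_CUBIC))
c=im[180:270,195:315]
cv2.imwrite('pics/c2.png',cv2.resize(c,(800,600),interpolation=cv2.INTER_CUBIC))
```

```text
(no output)
```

View pics/c1.png

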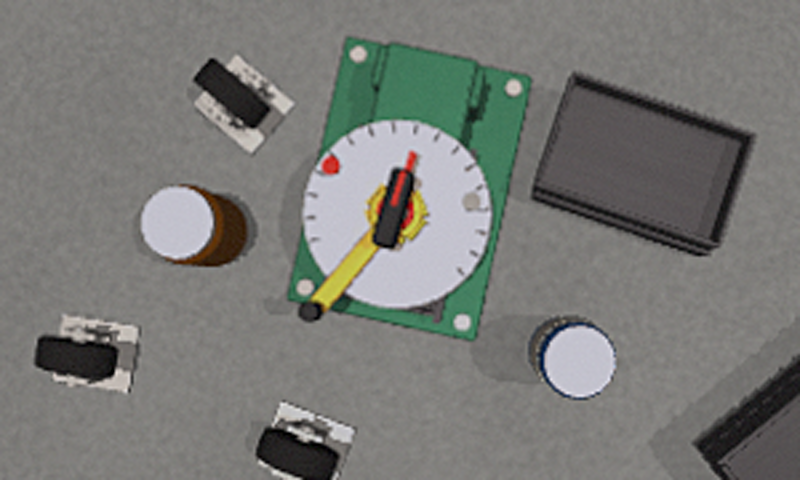

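View pics/c2.png

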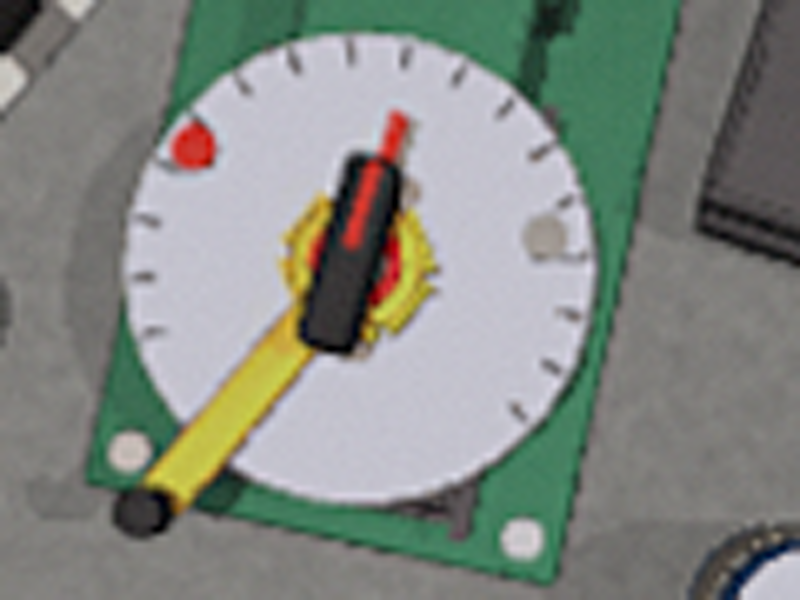

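Run:
```python
from h import *
s=load('top0'); im=np.asarray(s['pixels']); hsv=cv2.cvtColor(im,cv2.COLOR_RGB2HSV)
# dial: white blob
m=((hsv[...,1]<40)&(hsv[...,2]>165)).astype(np.uint8)
n,l,st,c=cv2.connectedComponentsWithStats(m)
for i in range(1,n):
    if st[i,4]>30: print('white',st[i],c[i])
i=1+np.argmax(st[1:,4]); 
cn=max(cv2.findContours((l==i).astype(np.uint8),0,1)[0],key=cv2.contourArea)
h=cv2.convexHull(cn)[:,0].astype(float)+0
P=plane(s,h,125)[:,:2]
A=np.c_[2*P,np.ones(len(P))];x=np.linalg.lstsq(A,(P**2).sum(1),rcond=None)[0]
C=x[:2];print('dial C',C,'R',np.sqrt(x[2]+C@C))
red=((hsv[...,1]>150)&((hsv[...,0]<6)|(hsv[...,0]>174))&(hsv[...,2]>120)).astype(np.uint8)
n,l,st,c=cv2.connectedComponentsWithStats(red)
for i in range(1,n):
    if st[i,4]>8: print('red',st[i],c[i],plane(s,[c[i]],131))
# green base -> orientation
g=((hsv[...,0]>60)&(hsv[...,0]<90)&(hsv[...,1]>90)).astype(np.uint8)
n,l,st,c=cv2.connectedComponentsWithStats(g)
def rel(p):
    d=p[:2]-C; return p,np.hypot(*d),np.degrees(np.arctan2(d[1],d[0]))
print('red',rel(plane(s,[[224.1,201.9]],131)[0]))
print('grey',rel(plane(s,[[276.8,215.5]],131)[0]))
print('pin',rel(plane(s,[[216.3,256.8]],182)[0]))
print('ptr tip',rel(plane(s,[[195+402/6.667,180+112/6.667]],154)[0]))
print('knob tail',rel(plane(s,[[195+328/6.667,180+348/6.667]],203)[0]))
print('knob head',rel(plane(s,[[195+372/6.667,180+158/6.667]],203)[0]))
# canister top, jar top ; screws on base (z~8)
for nm,uv,z in [('can',(315.5,274.5),185),('jar',(166.5,224),160)]: print(nm,plane(s,[uv],z)[0],rel(plane(s,[uv],z)[0])[1:])
q=plane(s,[[195+130/6.667,180+452/6.667],[195+522/6.667,180+540/6.667],[100+359/2.667,140+54/2.667],[100+514/2.667,140+87/2.667]],12); print(q)
print('plate xdir deg',np.degrees(np.arctan2(*(q[2]-q[0])[[1,0]])),np.degrees(np.arctan2(*(q[3]-q[1])[[1,0]])))
```

```text
white [185 161  14  12  63] [190.96825397 166.03174603]
white [201 172   9  11  48] [204.8125 177.1875]
white [173 175  26  22 131] [186.05343511 186.59541985]
white [ 214  185   70   70 2947] [249.37461826 219.70851714]
white [153 210  27  27 565] [165.83362832 222.96814159]
white [123 258  29  11 123] [136.46341463 262.89430894]
white [304 262  27  27 545] [316.97247706 275.1412844 ]
white [133 278  16   9  68] [142.89705882 282.57352941]
white [202 291  16   9  69] [209.08695652 294.75362319]
white [219 296  14  10  57] [227.01754386 301.21052632]
dial C [557.80856197  76.07113509] R 73.9263089079022
red [247 197   9  20  45] [250.44444444 206.93333333] [[584.08589102  71.84751271 131.        ]]
red [221 198   6   7  32] [223.71875 201.59375] [[594.4075617  128.49060162 131.        ]]
red [251 216   4   9  17] [253.11764706 219.76470588] [[557.13934978  65.67899966 131.        ]]
red (array([593.77282187, 127.66822774, 131.        ]), np.float64(62.89426016070399), np.float64(55.12269121784491))
grey (array([566.97684814,  16.07474573, 131.        ]), np.float64(60.69286784826765)
[... 267 characters left out ...]
0195852))
knob tail (array([528.4857913,  80.1537752, 203.       ]), np.float64(29.60562159405722), np.float64(172.0736048863728))
knob head (array([584.67748307,  68.36431298, 203.        ]), np.float64(27.952352820617936), np.float64(-16.004498254301833))
can [447.43822441 -62.04377773 185.        ] (np.float64(176.79745630230272), np.float64(-128.6290379196251))
jar [543.5623758  242.71636805 160.        ] (np.float64(167.25306421332246), np.float64(94.88622786147859))
[[496.72508611 158.55787911  12.        ]
 [468.6447502   21.10770416  12.        ]
 [703.60117336 116.41902015  12.        ]
 [676.41091246 -21.15932117  12.        ]]
plate xdir deg -11.513148765047582 -11.499078957876764
```

```bash
cat >> h.py <<'E'
from scipy.spatial.transform import Rotation as Ro
def go(x,y,z,yaw):
    st=r.sense(); R=Ro.from_euler('xyz',st['tcp_rot'],degrees=True)
    T=Ro.from_euler('xyz',[180,0,yaw],degrees=True)
    d=R.as_matrix().T@(np.array([x,y,z])-st['tool_pos'])/1000
    w=(R.inv()*T).as_rotvec()
    print(st['time'],'from',st['tool_pos'].round(1),st['tcp_rot'].round(1),'delta',d.round(4),w.round(3))
E
python3 - <<'E'
from h import *
s=load('scene0')
P=[[479,136,182],[557.5,75.5,203],[594,128,131],[567,16,131],[447,-62,185],[543.6,242.7,160]]
u=proj(s,P);print(u)
im=cv2.imread('pics/scene0.png')
c=cv2.resize(im[140:290,230:390],(800,750),interpolation=cv2.INTER_CUBIC)
for a in u: cv2.drawMarker(c,tuple(int(v) for v in (a-[230,140])*5+2),(255,0,255),0,14,1)
cv2.imwrite('pics/c3.png',cv2.resize(c[:600],(800,600)))
go(480,-350,250,-20)
E
```

```text
[[335.89993036 193.03940979]
 [300.00712272 192.80833781]
 [305.36160974 228.66327289]
 [280.23855542 201.59667113]
 [287.57013209 152.30366263]
 [353.33261737 233.64802709]]
0.15 from [ 136.6 -583.8  230.5] [-179.9   -0.    13.2] delta [ 0.3876 -0.1495 -0.0193] [-0.001  0.     0.579]
```

View pics/c3.png

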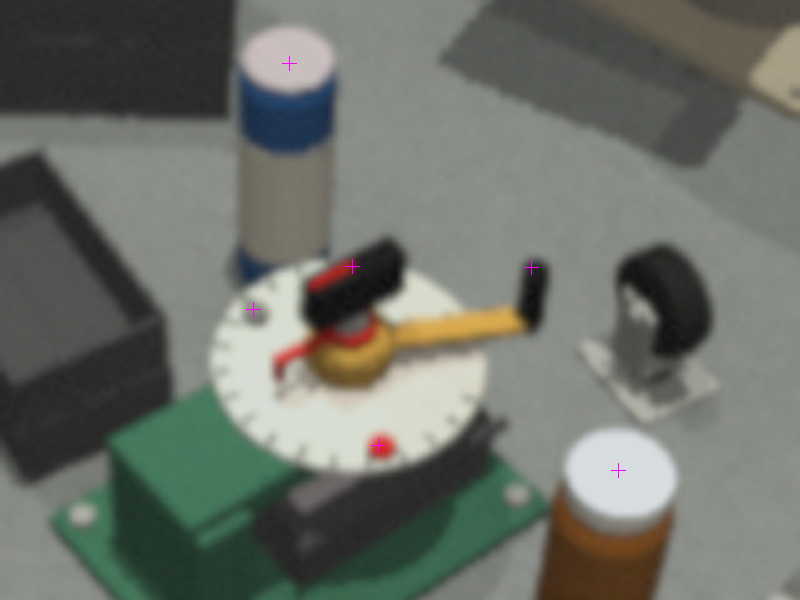

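Both views agree to about 2 mm. Pin top is at top pixel (216,257) and scene pixel (336,193). The red marker is at top (224,202) and the grey one at (277,216).

Look-alikes in the top view: there are casters at (187,175), (130,271) and (212,308). The first is farthest from the base and is the one meant. The tins are at (341,201), small, and (420,305), large. The small one is meant. The crop confirms both, and neither will be approached.

Now I'll move to the pin.

Request:
jog_arm:
  targets:
    - [0.388,-0.15,-0.02,0,0,0.58,0]
    - [0.388,-0.15,-0.02,0,0,0.58,0]
    - [0.388,-0.15,-0.02,0,0,0.58,0]
    - [0.388,-0.15,-0.02,0,0,0.58,0]
    - [0.388,-0.15,-0.02,0,0,0.58,0]

```text
time: 0.57
tool_pos: [302.4, -470.8, 240.7]
tcp_rot: [-180.0, 0.0, -20.5]
ft_force: [0.8, -1.2, 0.1]
finger_gap: 85.2
```

Request:
jog_arm:
  targets:
    - [0.2,-0.07,0,0,0,0.0,0]
    - [0.2,-0.07,0,0,0,0.0,0]
    - [0.2,-0.07,0,0,0,0,0]
    - [0.2,-0.07,0,0,0,0,0]
    - [0.2,-0.07,0,0,0,0,0]

```text
time: 0.98
tool_pos: [511.8, -474.2, 240.5]
tcp_rot: [-180.0, 0.0, -20.1]
ft_force: [0.1, -1.1, 0.7]
finger_gap: 85.1
```

```bash
python3 -c "
from h import *
go(479,136,250,-40)"
```

```text
0.9833 from [ 511.8 -474.2  240.5] [-180.     0.   -20.1] delta [-0.2402 -0.5619 -0.0094] [-0.     0.     0.348]
```

Request:
jog_arm:
  targets:
    - [-0.24,-0.562,-0.01,0,0,0.348,0.3]
    - [-0.24,-0.562,-0.01,0,0,0.348,0.4]
    - [-0.24,-0.562,-0.01,0,0,0.348,0.4]
    - [-0.24,-0.562,-0.01,0,0,0.348,0.4]
    - [-0.24,-0.562,-0.01,0,0,0.348,0.4]

```text
time: 1.4
tool_pos: [498.4, -264.9, 243.2]
tcp_rot: [180.0, 0.1, -40.0]
ft_force: [0.4, 0.5, 1.1]
finger_gap: 50.9
```

```bash
python3 -c "
from h import *
go(479,136,250,-40)"
```

```text
1.4 from [ 498.4 -264.9  243.2] [ 1.8e+02  1.0e-01 -4.0e+01] delta [-0.2728 -0.2944 -0.0064] [ 0.     0.002 -0.001]
```

Request:
jog_arm:
  targets:
    - [-0.273,-0.294,-0.007,0,0,0,0.4]
    - [-0.273,-0.294,-0.007,0,0,0,0.4]
    - [-0.273,-0.294,-0.007,0,0,0,0.4]
    - [-0.273,-0.294,-0.007,0,0,0,0.4]
    - [-0.273,-0.294,-0.007,0,0,0,0.4]

```text
time: 1.82
tool_pos: [487.6, -56.9, 247.8]
tcp_rot: [-180.0, 0.0, -40.0]
ft_force: [1.3, 0.4, 0.6]
finger_gap: 51.2
```

```bash
python3 -c "
from h import *
go(479,136,250,-40)"
```

```text
1.8167 from [487.6 -56.9 247.8] [-180.    0.  -40.] delta [-0.1307 -0.1422 -0.0022] [-0.  0. -0.]
```

Request:
jog_arm:
  targets:
    - [-0.131,-0.142,-0.002,0,0,0,0.5]
    - [-0.131,-0.142,-0.002,0,0,0,0.5]
    - [-0.131,-0.142,-0.002,0,0,0,0.5]
    - [-0.131,-0.142,-0.002,0,0,0,0.5]
    - [-0.131,-0.142,-0.002,0,0,0,0.5]

```text
time: 2.23
tool_pos: [478.3, 137.7, 249.9]
tcp_rot: [-180.0, 0.0, -39.9]
ft_force: [-0.6, -0.5, 0.1]
finger_gap: 42.5
```

```bash
python3 -c "
from h import *
go(479,136,145,-40)
s=snap('wrist','w1'); print(proj(s,[[479,136,182],[557.5,75.5,203],[594,128,131]]))"
```

```text
2.2333 from [478.3 137.7 249.9] [-180.     0.   -39.9] delta [0.0017 0.001  0.1049] [-0.001  0.001  0.002]
[[279.01358975 228.96418449]
 [271.00370249  44.67743702]
 [179.53676807  75.1230594 ]]
```

View pics/w1.png

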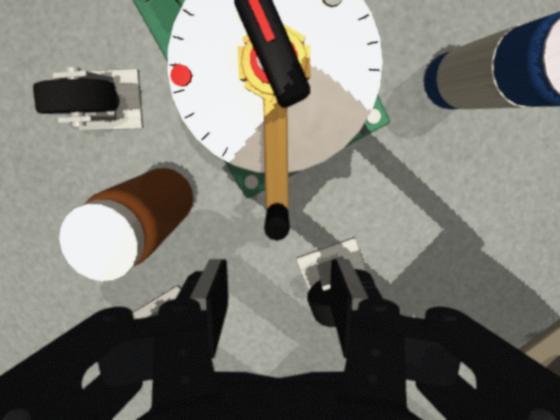

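Pin top at about (277,226), predicted (279,229). It sits between the fingers, so I'll descend.

Request:
jog_arm:
  targets:
    - [0.002,0.001,0.035,0,0,0,0.5]
    - [0.002,0.001,0.07,0,0,0,0.5]
    - [0.002,0.001,0.105,0,0,0,0.5]
    - [0.002,0.001,0.105,0,0,0,0.6]
    - [0.002,0.001,0.105,0,0,0,0.65]

```text
time: 2.7
tool_pos: [478.3, 131.9, 143.2]
tcp_rot: [179.8, 0.2, -40.0]
ft_force: [0.4, -0.1, 1.1]
finger_gap: 29.8
```

```bash
cat >> h.py <<'E'
C=np.array([557.0,75.0])
def arc(angs,rad=100,z=145,yo=-180,off=0):
    # tool poses with TCP at C+rad*dir(world ang), yaw=ang+yo ; tangential lead off mm
    st=r.sense(); R=Ro.from_euler('xyz',st['tcp_rot'],degrees=True)
    print(st['time'],st['tool_pos'].round(1),st['tcp_rot'].round(1),st['finger_gap'],st['ft_force'].round(1))
    for a in angs:
        t=np.radians(a); p=[*(C+rad*np.array([np.cos(t),np.sin(t)])+off*np.array([-np.sin(t),np.cos(t)])),z]
        d=R.as_matrix().T@(np.array(p)-st['tool_pos'])/1000
        w=(R.inv()*Ro.from_euler('xyz',[180,0,a+yo],degrees=True)).as_rotvec()
        print(a,d.round(4),w.round(3))
E
python3 -c "
from h import *
arc([140,145,150,155,160,165])"
```

```text
2.7 [478.3 131.9 143.2] [179.8   0.2 -40. ] 29.83885505189457 [ 0.4 -0.1  1.1]
140 [-0.0031 -0.007  -0.0019] [ 0.004  0.004 -0.   ]
145 [-0.0027  0.0017 -0.0018] [ 0.004  0.004 -0.087]
150 [-0.0016  0.0104 -0.0018] [ 0.003  0.004 -0.175]
155 [ 0.0003  0.0189 -0.0018] [ 0.003  0.004 -0.262]
160 [ 0.0029  0.0272 -0.0017] [ 0.003  0.004 -0.349]
165 [ 0.0063  0.0353 -0.0017] [ 0.003  0.004 -0.436]
```

Request:
jog_arm:
  targets:
    - [-0.0025,0.002,-0.001,0,0,-0.087,0.72]
    - [-0.0015,0.0105,-0.001,0,0,-0.175,0.75]
    - [0.0003,0.019,-0.001,0,0,-0.262,0.75]
    - [0.003,0.027,-0.001,0,0,-0.349,0.75]
    - [0.0063,0.035,-0.001,0,0,-0.436,0.75]

```text
time: 3.12
tool_pos: [463.7, 102.2, 149.2]
tcp_rot: [-179.8, -0.2, -14.7]
ft_force: [-0.4, 4.7, -1.9]
finger_gap: 21.2
```

```bash
python3 -c "
from h import *
arc([165,170,175,180,185,190])"
```

```text
3.1167 [463.7 102.2 149.2] [-179.8   -0.2  -14.7] 21.180194904382223 [-0.4  4.7 -1.9]
165 [-0.0029  0.0022  0.0042] [-0.003 -0.003  0.004]
170 [-0.0025  0.0109  0.0042] [-0.003 -0.003 -0.083]
175 [-0.0014  0.0195  0.0041] [-0.003 -0.003 -0.17 ]
180 [0.0004 0.0281 0.0041] [-0.003 -0.003 -0.257]
185 [0.003  0.0364 0.0041] [-0.003 -0.003 -0.345]
190 [0.0063 0.0445 0.0041] [-0.003 -0.003 -0.432]
```

Force is 4.7 N, so the finger is pushing the pin as expected.

Request:
jog_arm:
  targets:
    - [-0.0025,0.011,0.003,0,0,-0.083,0.75]
    - [-0.0014,0.0195,0.003,0,0,-0.17,0.75]
    - [0.0004,0.028,0.003,0,0,-0.257,0.75]
    - [0.003,0.0365,0.003,0,0,-0.345,0.75]
    - [0.0063,0.0445,0.003,0,0,-0.432,0.75]

```text
time: 3.53
tool_pos: [459.5, 57.0, 147.0]
tcp_rot: [-180.0, -0.4, 10.0]
ft_force: [3.7, 5.4, -1.5]
finger_gap: 21.3
```

```bash
python3 -c "
from h import *
arc([190,195,197,199,201])"
```

```text
3.5333 [459.5  57.  147. ] [-180.    -0.4   10. ] 21.252917656074608 [ 3.7  5.4 -1.5]
190 [-0.0009 -0.0008  0.002 ] [-0.001 -0.006 -0.   ]
195 [-0.0005  0.008   0.002 ] [-0.    -0.007 -0.088]
197 [-0.0001  0.0114  0.002 ] [-0.    -0.007 -0.123]
199 [0.0003 0.0149 0.002 ] [-0.    -0.007 -0.157]
201 [0.001  0.0183 0.002 ] [-0.    -0.007 -0.192]
```

Request:
jog_arm:
  targets:
    - [-0.0005,0.006,0.001,0,0,-0.07,0.75]
    - [0,0.0114,0.001,0,0,-0.123,0.75]
    - [0,0.0135,0.001,0,0,-0.14,0.75]
    - [0,0.0135,0.001,0,0,-0.14,0.75]

```text
time: 3.87
tool_pos: [461.7, 43.2, 145.8]
tcp_rot: [179.9, -0.3, 17.7]
ft_force: [-0.1, 1.2, 1.8]
finger_gap: 21.3
```

```bash
python3 -c "
from h import *
arc([197,199,201])
snap('top','t1')"
```

```text
3.8667 [461.7  43.2 145.8] [179.9  -0.3  17.7] 21.332803849180525 [-0.1  1.2  1.8]
197 [ 0.0005 -0.0025  0.0008] [ 0.001 -0.006  0.013]
199 [0.0005 0.001  0.0008] [ 0.001 -0.005 -0.022]
201 [0.0006 0.0045 0.0008] [ 0.001 -0.005 -0.057]
```

Request:
jog_arm:
  targets:
    - [0.0005,0.002,0.0,0,0,-0.03,0.75]
    - [0.0005,0.002,0.0,0,0,-0.03,0.65]
    - [0.0005,0.0,-0.03,0,0,0,0.6]
    - [0.0005,0.0,-0.06,0,0,0,0.5]
    - [0.0005,0,-0.085,0,0,0,0.4]

```text
time: 4.33
tool_pos: [459.9, 43.3, 229.5]
tcp_rot: [179.9, -0.0, 17.6]
ft_force: [0.5, -1.2, 0.1]
finger_gap: 51.2
```

```bash
python3 -c "
from h import *
snap('top','t2'); snap('wrist','w2')
go(557,75,235,-13)
im=cv2.imread('pics/t2.png')
cv2.imwrite('pics/c4.png',cv2.resize(im[170:290,180:340],(800,600),interpolation=cv2.INTER_CUBIC))"
```

```text
4.4333 from [462.7  43.3 233.3] [179.8  -0.5  17.7] delta [ 0.0995 -0.0016 -0.0009] [ 0.001 -0.009  0.535]
```

View pics/c4.png

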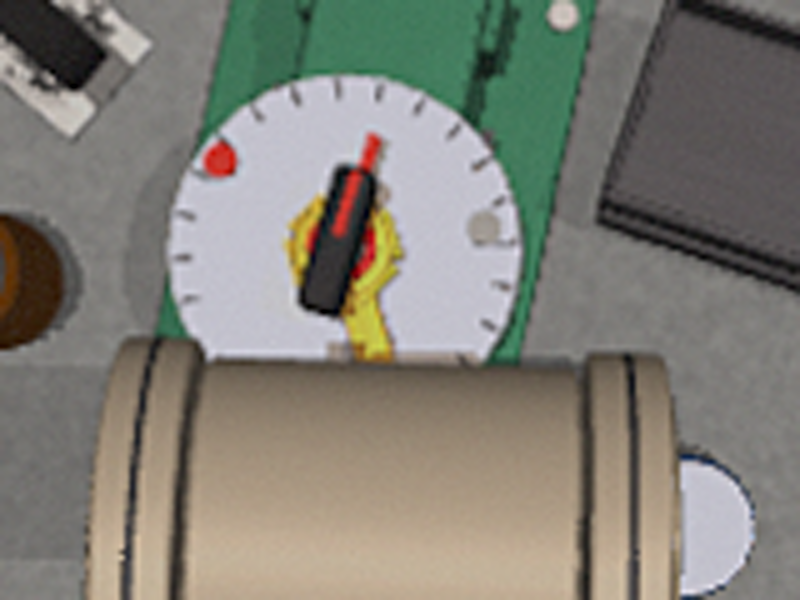

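View pics/w2.png

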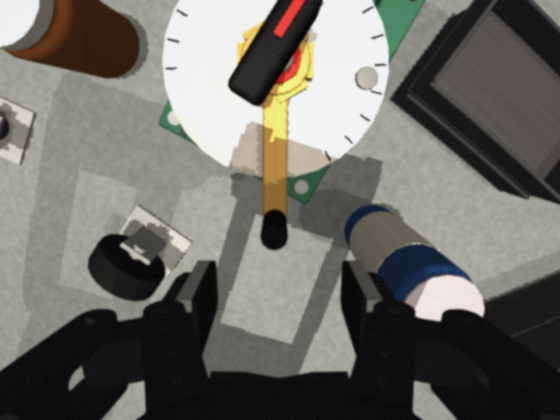

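The lever is over at the loose stop: the wrist view shows the pin at (274,228), and the top view shows the lever arm pointing down at (365,330). Next is the knob.

Request:
jog_arm:
  targets:
    - [0.04,0,-0.001,0,0,0.12,0.2]
    - [0.075,-0.001,-0.001,0,0,0.24,0]
    - [0.1,-0.002,-0.001,0,0,0.36,0]
    - [0.1,-0.002,-0.001,0,0,0.48,0]
    - [0.1,-0.002,-0.001,0,0,0.52,0]

```text
time: 4.85
tool_pos: [555.1, 76.2, 227.0]
tcp_rot: [179.9, 0.1, -12.5]
ft_force: [-1.0, -0.0, -0.3]
finger_gap: 85.3
```

```bash
python3 -c "
from h import *
s=snap('wrist','w3'); print(proj(s,[[557,75,203]]))
go(557,75,172,-12)"
```

```text
[[278.2853137  253.83129506]]
4.9 from [554.6  76.  227.2] [ 1.799e+02  1.000e-01 -1.240e+01] delta [0.0026 0.0004 0.0552] [ 0.001  0.001 -0.008]
```

View pics/w3.png

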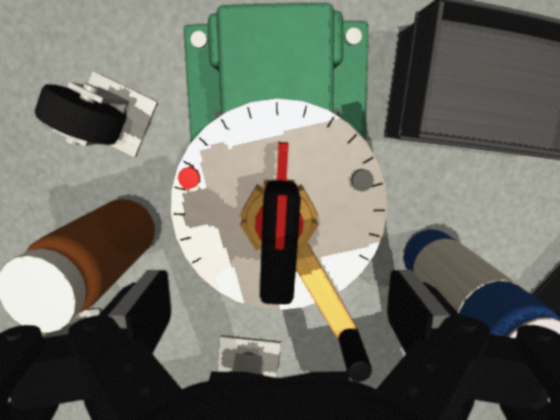

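Request:
jog_arm:
  targets:
    - [0.0025,0,0.03,0,0,0,0]
    - [0.0025,0,0.055,0,0,0,0]
    - [0.0025,0,0.055,0,0,0,0.5]
    - [0.0025,0,0.055,0,0,0,0.7]
    - [0.0025,0,0.055,0,0,0,0.8]
  newtons: 30

```text
time: 5.32
tool_pos: [557.2, 75.3, 174.4]
tcp_rot: [-180.0, -0.1, -12.0]
ft_force: [0.3, -0.2, -0.7]
finger_gap: 51.9
```

```bash
python3 -c "
from h import *
s=load('w3')
c=plane(s,[[280,204]],125)[0]; rd=plane(s,[[189,178]],131)[0]; tp=plane(s,[[283,145]],154)[0]; g=plane(s,[[361,180]],131)[0]
for n,p in zip('c red tip grey'.split(),[c,rd,tp,g]):
  for C0 in (c[:2],C):
    d=p[:2]-C0; print(n,p.round(1),np.hypot(*d).round(1),np.degrees(np.arctan2(d[1],d[0])).round(1))
print(r.sense())"
```

```text
c [562.9  72.5 125. ] 0.0 0.0
c [562.9  72.5 125. ] 6.4 -23.0
red [594.3 126.7 131. ] 62.6 59.9
red [594.3 126.7 131. ] 63.7 54.2
tip [603.3  62.  154. ] 41.8 -14.6
tip [603.3  62.  154. ] 48.1 -15.7
grey [568.6  16.8 131. ] 55.9 -84.1
grey [568.6  16.8 131. ] 59.3 -78.7
{'time': 5.3167, 'joint_pos': array([ 2.48070945e+00,  3.51267923e+00,  9.54789440e+01, -1.06740487e-02,
        8.09468723e+01,  1.04516595e+02]), 'qd': array([ 0.05561505, -0.81732275, -1.27195426,  0.01360673, -0.22151784,
       -0.03869908]), 'joint_efforts': array([ 2.92838172e-05, -5.01371670e+01, -4.68593252e+01, -9.30884475e-03,
        5.10160136e-02, -5.17951237e-03]), 'tool_pos': array([557.24008245,  75.32250833, 174.37284487]), 'tcp_rot': array([-1.79994790e+02, -6.21834908e-02, -1.20342145e+01]), 'ft_force': array([ 0.33585086, -0.22345638, -0.70082514]), 'wrist_torque': array([-0.03081074,  0.00264748, -0.0165445 ]), 'finger_gap': 51.90405507091585}
```

Request:
jog_arm:
  targets:
    - [0,0,0,0,0,0,0.85]
    - [0,0,0,0,0,0,0.9]
    - [0,0,0,0,0,0,0.9]
    - [0,0,0,0,0,0,0.9]

```text
time: 5.65
tool_pos: [558.0, 75.5, 174.9]
tcp_rot: [-180.0, -0.2, -12.0]
ft_force: [-0.8, 0.1, 5.7]
finger_gap: 17.3
```

```bash
python3 -c "
from h import *
print(r.sense()); arc([-12],rad=0,z=172,yo=0)"
```

```text
{'time': 5.65, 'joint_pos': array([2.48477989e+00, 3.48445224e+00, 9.54491963e+01, 1.50006529e-05,
       8.08867513e+01, 1.04529003e+02]), 'qd': array([-0.0347121 , -0.0766462 ,  0.01098983, -0.00379517,  0.00805694,
       -0.02217391]), 'joint_efforts': array([-1.15545597e-01, -4.85907841e+01, -4.58232021e+01, -2.20774318e-02,
       -2.80174976e-01, -4.99825319e-02]), 'tool_pos': array([557.95035296,  75.46042246, 174.92892756]), 'tcp_rot': array([-1.79954929e+02, -1.73852944e-01, -1.20442941e+01]), 'ft_force': array([-0.77694791,  0.13082982,  5.65463298]), 'wrist_torque': array([ 0.02441629,  0.11175443, -0.05836869]), 'finger_gap': 17.292347181543096}
5.65 [558.   75.5 174.9] [-180.    -0.2  -12. ] 17.292347181543096 [-0.8  0.1  5.7]
-12 [-0.0008  0.0007  0.0029] [-0.001 -0.003 -0.001]
```

Request:
jog_arm:
  targets:
    - [0,0,0,0,0,-0.1,0.9]
    - [0,0,0,0,0,-0.2,0.9]
    - [0,0,0,0,0,-0.3,0.9]
    - [0,0,0,0,0,-0.4,0.9]
    - [0,0,0,0,0,-0.5,0.9]

```text
time: 6.07
tool_pos: [557.9, 75.6, 174.9]
tcp_rot: [180.0, -0.2, 16.9]
ft_force: [-0.5, 1.0, 6.7]
finger_gap: 17.9
```

Request:
jog_arm:
  targets:
    - [0,0,0,0,0,-0.1,0.9]
    - [0,0,0,0,0,-0.2,0.9]
    - [0,0,0,0,0,-0.3,0.9]
    - [0,0,0,0,0,-0.4,0.9]
    - [0,0,0,0,0,-0.5,0.9]

```text
time: 6.48
tool_pos: [557.9, 75.7, 174.9]
tcp_rot: [179.9, -0.1, 45.5]
ft_force: [-1.6, 1.6, 6.9]
finger_gap: 17.7
```

Request:
jog_arm:
  targets:
    - [0,0,0,0,0,-0.06,0.9]
    - [0,0,0,0,0,-0.12,0.9]
    - [0,0,0,0,0,-0.17,0.9]
    - [0,0,0,0,0,-0.17,0.9]
    - [0,0,0,0,0,-0.17,0.9]

```text
time: 6.9
tool_pos: [557.9, 75.7, 174.9]
tcp_rot: [179.9, -0.1, 55.0]
ft_force: [-1.4, 2.7, 5.9]
finger_gap: 17.6
```

```bash
python3 -c "
from h import *
s=snap('wrist','w4'); snap('top','t4')
im=cv2.imread('pics/t4.png')
cv2.imwrite('pics/c5.png',cv2.resize(im[170:290,180:340],(800,600),interpolation=cv2.INTER_CUBIC))"
```

```text
(no output)
```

View pics/w4.png

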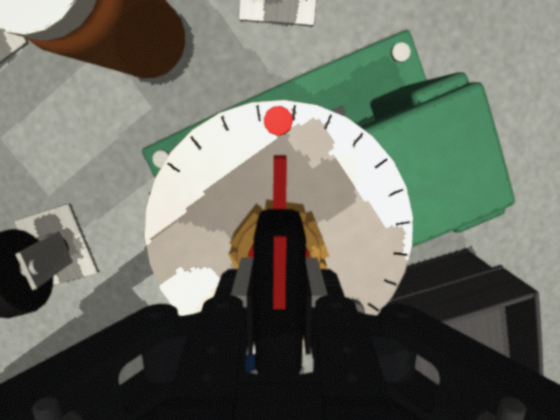

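View pics/c5.png

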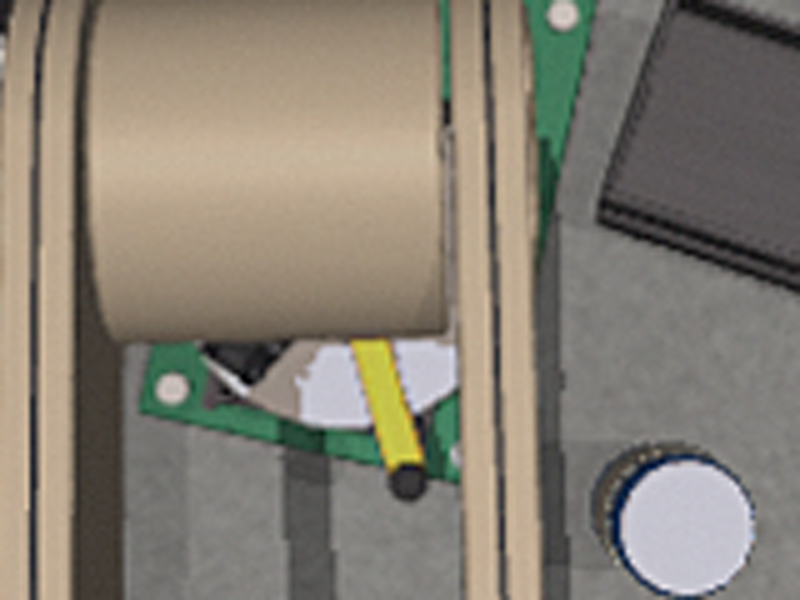

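The wrist view shows the pointer at column 280 and the red marker at (278,120), so they line up to about 1 mm. The top view shows the lever still loose, with the pin at (407,482) in the crop. Next I'll release and lift.

Request:
jog_arm:
  targets:
    - [0,0,0,0,0,0,0.7]
    - [0,0,0,0,0,0,0.5]
    - [0,0,0,0,0,0,0.4]
    - [0,0,-0.03,0,0,0,0.4]
    - [0,0,-0.06,0,0,0,0.4]

```text
time: 7.42
tool_pos: [554.9, 75.2, 230.7]
tcp_rot: [-179.7, 0.2, 55.0]
ft_force: [0.9, 0.0, 0.2]
finger_gap: 51.4
```

```bash
python3 -c "
from h import *
s=snap('wrist','w5')
arc([197],z=235); print(proj(s,[[557.5,75.5,203]]))"
```

```text
7.4667 [558.6  75.4 239.9] [179.7  -0.2  55. ] 50.801406032547476 [0.8 0.7 5.8]
197 [-0.0801 -0.0627  0.0044] [ 0.003 -0.005  0.663]
[[282.01056502 250.12303649]]
```

View pics/w5.png

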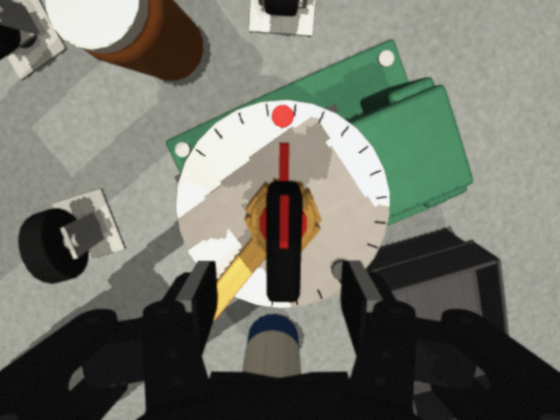

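After release the pointer is at column 284 and the red marker at (283,116), so it is still aligned. Back to the pin.

Request:
jog_arm:
  targets:
    - [-0.03,-0.023,0.002,0,0,0.12,0.5]
    - [-0.06,-0.046,0.002,0,0,0.24,0.5]
    - [-0.08,-0.0625,0.002,0,0,0.36,0.5]
    - [-0.08,-0.0625,0.002,0,0,0.48,0.5]
    - [-0.08,-0.0625,0.002,0,0,0.6,0.5]

```text
time: 7.88
tool_pos: [458.6, 45.3, 230.8]
tcp_rot: [180.0, -0.0, 20.2]
ft_force: [0.3, 0.6, 0.1]
finger_gap: 42.8
```

```bash
python3 -c "
from h import *
s=snap('wrist','w6')
arc([197],z=146); t=np.radians(197); print(proj(s,[[*(C+100*np.array([np.cos(t),np.sin(t)])),182]]))"
```

```text
7.9333 [459.2  45.5 231. ] [180.   -0.   19.7] 42.4127184579384 [ 0.5 -0.6  0.2]
197 [0.0021 0.0004 0.085 ] [ 0.    -0.001  0.047]
[[278.12496648 235.83953612]]
```

View pics/w6.png

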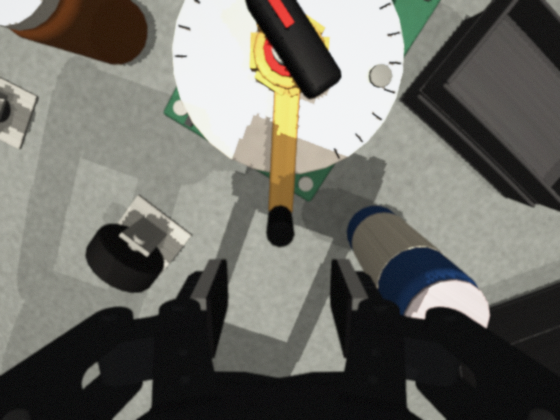

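The pin is at about (280,233), predicted (278,236), and centred between the fingers. Descending.

Request:
jog_arm:
  targets:
    - [0.002,0,0.03,0,0,0.047,0.5]
    - [0.002,0,0.06,0,0,0.047,0.5]
    - [0.002,0,0.085,0,0,0.047,0.6]
    - [0.002,0,0.085,0,0,0.047,0.7]
    - [0.002,0,0.085,0,0,0.047,0.75]

```text
time: 8.35
tool_pos: [460.4, 46.5, 144.8]
tcp_rot: [-179.9, 0.2, 18.0]
ft_force: [-0.5, 0.4, 0.7]
finger_gap: 21.7
```

```bash
python3 -c "
from h import *
arc([193,188,183,178,173])"
```

```text
8.35 [460.4  46.5 144.8] [-179.9    0.2   18. ] 21.74059418635596 [-0.5  0.4  0.7]
193 [ 0.001  -0.006  -0.0002] [-0.001  0.004  0.088]
188 [ 0.0022 -0.0147 -0.0002] [-0.001  0.004  0.175]
183 [ 0.0041 -0.0232 -0.0002] [-0.001  0.004  0.262]
178 [ 0.0067 -0.0315 -0.0002] [-0.001  0.004  0.35 ]
173 [ 0.0101 -0.0395 -0.0002] [-0.     0.004  0.437]
```

Request:
jog_arm:
  targets:
    - [0.001,-0.006,0,0,0,0.088,0.75]
    - [0.0022,-0.0147,0,0,0,0.175,0.75]
    - [0.004,-0.0232,0,0,0,0.262,0.75]
    - [0.0067,-0.0315,0,0,0,0.35,0.75]
    - [0.01,-0.0395,0,0,0,0.437,0.75]

```text
time: 8.77
tool_pos: [459.5, 86.5, 147.8]
tcp_rot: [179.9, -0.1, -7.3]
ft_force: [-1.2, -5.8, -3.2]
finger_gap: 21.1
```

```bash
python3 -c "
from h import *
arc([168,163,158,153,148])"
```

```text
8.7667 [459.5  86.5 147.8] [ 1.799e+02 -1.000e-01 -7.300e+00] 21.071599512187955 [-1.2 -5.8 -3.2]
168 [-0.0015 -0.0092  0.0028] [ 0.002 -0.001  0.082]
163 [-0.0004 -0.0178  0.0028] [ 0.001 -0.001  0.169]
158 [ 0.0015 -0.0263  0.0027] [ 0.001 -0.001  0.256]
153 [ 0.0041 -0.0347  0.0027] [ 0.001 -0.001  0.344]
148 [ 0.0074 -0.0428  0.0027] [ 0.001 -0.001  0.431]
```

Request:
jog_arm:
  targets:
    - [-0.0012,-0.0092,0.001,0,0,0.082,0.75]
    - [-0.0004,-0.0178,0.001,0,0,0.169,0.75]
    - [0.0015,-0.0263,0.001,0,0,0.256,0.75]
    - [0.004,-0.0347,0.001,0,0,0.344,0.75]
    - [0.0074,-0.0428,0.001,0,0,0.431,0.75]

```text
time: 9.18
tool_pos: [473.2, 128.3, 147.7]
tcp_rot: [-180.0, -0.2, -32.0]
ft_force: [-0.4, -6.7, 0.8]
finger_gap: 21.0
```

```bash
python3 -c "
from h import *
arc([145,143,141,139,137])"
```

```text
9.1833 [473.2 128.3 147.7] [-180.    -0.2  -32. ] 20.991198137320175 [-0.4 -6.7  0.8]
145 [-0.0006 -0.0044  0.0027] [-0.001 -0.003  0.053]
143 [-0.0003 -0.0079  0.0027] [-0.001 -0.003  0.087]
141 [ 0.     -0.0114  0.0027] [-0.001 -0.003  0.122]
139 [ 0.0005 -0.0148  0.0027] [-0.001 -0.003  0.157]
137 [ 0.0011 -0.0183  0.0027] [-0.001 -0.003  0.192]
```

Request:
jog_arm:
  targets:
    - [-0.0004,-0.0055,0.001,0,0,0.06,0.75]
    - [0,-0.011,0.001,0,0,0.12,0.75]
    - [0.0005,-0.0145,0.001,0,0,0.155,0.75]
    - [0.0005,-0.0155,0.001,0,0,0.165,0.75]
    - [0.0005,-0.0155,0.001,0,0,0.165,0.75]

```text
time: 9.6
tool_pos: [481.8, 141.6, 146.5]
tcp_rot: [-179.9, -0.1, -41.2]
ft_force: [-1.1, -1.4, 1.9]
finger_gap: 21.0
```

```bash
python3 -c "
from h import *
arc([139,137])"
```

```text
9.6 [481.8 141.6 146.5] [-1.799e+02 -1.000e-01 -4.120e+01] 21.048475037938847 [-1.1 -1.4  1.9]
139 [0.0004 0.001  0.0015] [-0.002 -0.002 -0.003]
137 [ 0.0005 -0.0025  0.0015] [-0.002 -0.002  0.031]
```

Request:
jog_arm:
  targets:
    - [0,-0.0015,0.0,0,0,0,0.75]
    - [0,-0.003,0,0,0,0.0,0.75]
    - [0,-0.003,0,0,0,0.0,0.75]

```text
time: 9.85
tool_pos: [482.4, 143.0, 145.3]
tcp_rot: [179.9, -0.1, -41.2]
ft_force: [-4.7, -7.9, 7.3]
finger_gap: 21.3
```

Request:
jog_arm:
  targets:
    - [0,-0.0015,0.0,0,0,0,0.75]
    - [0,-0.0015,0,0,0,0.0,0.75]

```text
time: 10.02
tool_pos: [482.5, 143.2, 145.1]
tcp_rot: [179.8, -0.0, -41.2]
ft_force: [-12.0, -13.4, 11.6]
finger_gap: 21.3
```

At the stop: force rises to 18 N with no motion. I'll back off, open and lift clear.

Request:
jog_arm:
  targets:
    - [0,0.005,0.0,0,0,0,0.7]
    - [0,0.005,0,0,0,0.0,0.6]
    - [0,0.005,-0.03,0,0,0.0,0.5]
    - [0,0.005,-0.07,0,0,0.0,0.5]
    - [0,0.005,-0.11,0,0,0.0,0.5]

```text
time: 10.43
tool_pos: [478.9, 141.5, 254.2]
tcp_rot: [179.9, 0.1, -41.2]
ft_force: [0.7, 0.2, 0.8]
finger_gap: 42.7
```

Request:
jog_arm:
  targets:
    - [-0.04,0,-0.02,0,0,0,0.5]
    - [-0.08,0,-0.03,0,0,0.0,0.5]
    - [-0.08,0,-0.03,0,0,0.0,0.5]

```text
time: 10.68
tool_pos: [418.1, 198.0, 288.3]
tcp_rot: [-179.6, -0.0, -41.1]
ft_force: [-0.5, -0.2, -0.9]
finger_gap: 43.0
```

```bash
python3 -c "
from h import *
print(r.sense()['tool_pos'],r.sense()['ft_force'])
s=snap('wrist','w7'); snap('top','t7'); snap('scene','s7')
im=cv2.imread('pics/t7.png')
cv2.imwrite('pics/c7.png',cv2.resize(im[140:320,100:400],(800,480),interpolation=cv2.INTER_CUBIC))"
```

```text
[418.07916783 198.03535451 288.29707881] [-0.46765762 -0.20813258 -0.92817982]
```

View pics/c7.png

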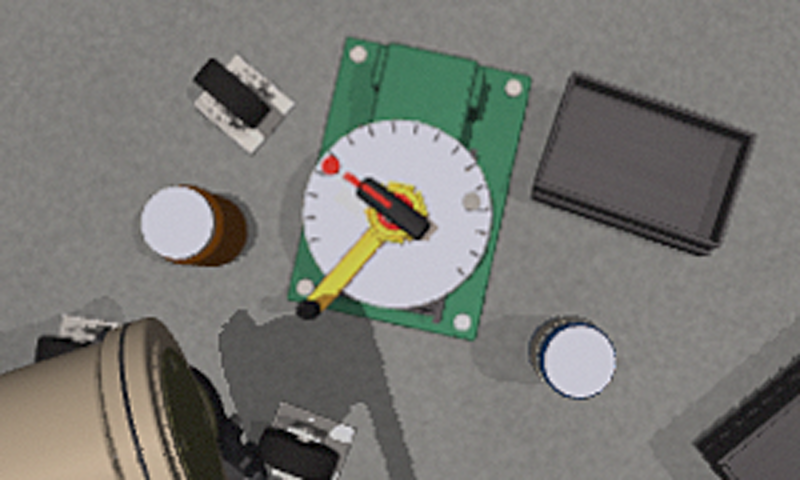

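View pics/w7.png

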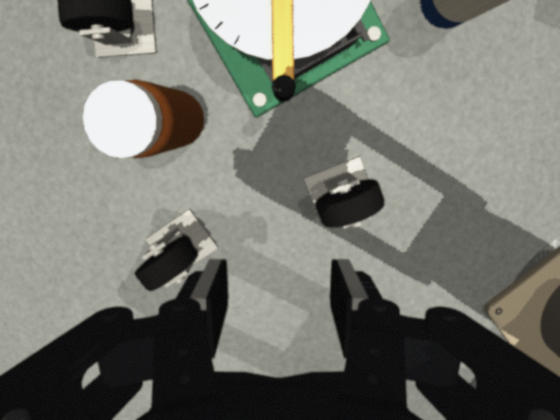

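View pics/s7.png

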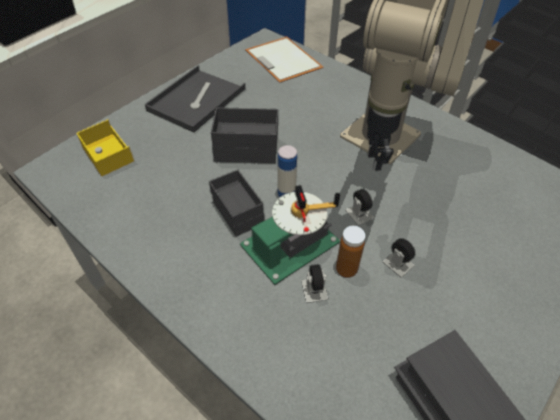

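Run:
```python
from h import *
s=load('t7'); im=np.asarray(s['pixels'])
c=cv2.resize(cv2.cvtColor(im[185:265,205:295],cv2.COLOR_RGB2BGR),(800,711),interpolation=cv2.INTER_CUBIC);cv2.imwrite('pics/c8.png',c[:600])
hsv=cv2.cvtColor(im,cv2.COLOR_RGB2HSV)
red=((hsv[...,1]>140)&((hsv[...,0]<6)|(hsv[...,0]>174))&(hsv[...,2]>110)).astype(np.uint8)
n,l,st,c=cv2.connectedComponentsWithStats(red)
for i in range(1,n):
    if st[i,4]>5: print(st[i],c[i].round(1))
a,b=load('top0')['pixels'].astype(int),im.astype(int)
for nm,(u0,u1,v0,v1) in dict(jar=(150,195,205,242),can=(295,335,255,292),cast=(170,210,158,200),tins=(298,385,165,238)).items():
    print(nm,np.abs(a-b)[v0:v1,u0:u1].mean().round(2))
```

```text
[221 198   6   7  32] [223.7 201.6]
[229 205  18  13  51] [238.4 211.4]
[248 213   7   5  12] [251.2 214.3]
[242 220   8   6  15] [245.1 223.4]
jar 3.53
can 3.43
cast 3.22
tins 2.75
```

View pics/c8.png

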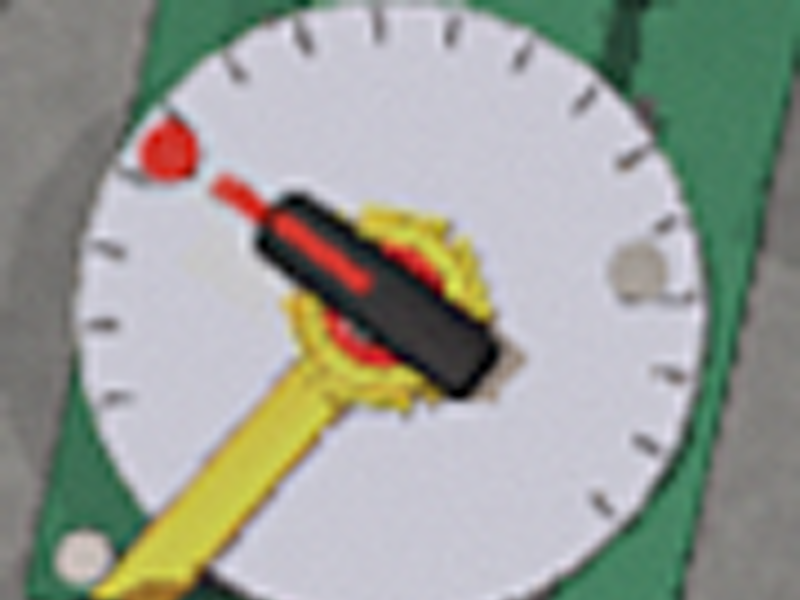

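The pointer line runs through the red marker: extending the arm from (225,187) reaches about (169,151) in the crop, and the marker is at (169,152). The lever is tight and the bystanders haven't moved. Handing in.

```bash
python3 -c "
from bench import r
print(r.sense()['ft_force']); print(r.hand_in())"
```

```text
[ 0.282244   -0.14654605  0.14921255]
the job is handed in; nothing more can be done
None
```

I reset the press and handed the job in at about 11 s of the 67 s allowed; no verdict was reported. I swung the lever to about its loose stop and turned the knob 67° anticlockwise to the red marker. After releasing the knob, I swung the lever back to its tight stop, where the force rose to about 20 N with no further motion.

What the last checks showed:
- **Pointer:** its line passes through the middle of the red marker to within about 1 mm in the top view. The wrist view taken just after I released the knob agreed.
- **Lever:** the pin is back within about 1 pixel (2 mm) of where it started, which is the tight stop.
- **Bystanders:** canister, jar, caster and tins look unchanged against the first picture. The arm is clear of everything, with about 0 N on the wrist.
- **Disagreement:** one dial centre I judged by eye from the wrist view was about 6 mm off the top-view fit. I used the top-view value, and the knob grasp confirmed it.

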